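# Unfold the crank of a jar press and wind a jar lid home

## Task

The wooden lid of the storage jar in the white lid press stands proud of the rim. Swing the press's folded red crank handle fully upright before turning the crank, then wind the crank clockwise (seen from above) until the lid is fully home and feels firmly clamped, stopping as soon as the crank clearly stiffens: too much load cracks the jar. Let go, leave the press clamped on the lid with the handle upright, and do not disturb the other jars, the mug and the spoon around it.

Things in the scene. Friction and masses are not known exactly. Their poses are not given: they have to be found in the camera images.
- crank_axis (a point): Point on the vertical axis of the crank, at the height of the handle's pivot, on top of the white press (base 150 x 200 mm, fixed). The crank arm is a steel bar 14 mm wide, 8 mm thick, its top 18 mm below this point; 23 mm of free height lie below it, above a 60 mm round gear head. Nothing on the press stands higher than the handle.
- handle_pivot (a point): The horizontal hinge of the folding handle, at the outer end of the crank arm, 65 mm from the crank axis. The hinge line lies across the arm (horizontal, tangential to the crank's circle).
- handle_ball (a point): Centre of the handle's red ball, 28 mm in diameter, on a steel stem 10 mm thick, 58 mm from the pivot. The ball spins freely about the stem, so one grasp can hold it right through unfolding and turning. Folded, the handle lies over the crank arm, the ball nearly over the crank axis; upright, the ball stands straight above the pivot.
- handle (a joint): Fold angle of the handle, rad: 0 folded flat on the arm, 1.57 upright against its stop. The free end swings up and outward. The hinge is stiff (about 0.12 N m, some 2 N at the ball) and stays where it is left.
- crank (a joint): Turn of the crank, rad: 0 at the start, growing clockwise seen from above, up to 6.6; the lid needs between 1.6 and 4.2. It lowers the ram 6 mm per rad. Unloaded it takes 0.55 N m (steady 8 to 9 N at the ball) and stays where it is left, also under load. A load of L newtons on the lid adds about 0.09 x L newtons at the ball.
- ram: Black round presser foot, 50 mm in diameter, under the cross beam of the press; origin at the centre of its underside. Properly clamped it presses on the lid with 25 to 90 N; above 130 N the jar cracks. Once the lid is home the load climbs steeply, roughly 90 N within 0.15 rad of crank turn.
- jar: Glass storage jar, 84 mm in diameter and some 70 to 80 mm tall, dark contents, loose, standing on the press's round wooden table under the ram; origin at the centre of its underside. Its wooden lid (80 mm across, some 10 to 15 mm thick, O-ring plug below) starts 3 to 9 mm proud of its seat and slides down under about 10 N, hardly felt at the crank; where it seats can only be felt.
- jar_b: Bystander: closed storage jar with yellow contents, 84 mm in diameter, about 90 mm tall, beside the press; origin under its centre.
- jar_c: Bystander: closed storage jar with brown contents, 84 mm in diameter, about 90 mm tall, on the other side of the press; origin under its centre.
- mug: Bystander: white mug, 80 mm in diameter, 90 mm tall; origin under its centre.
- spoon: Bystander: wooden-handled spoon lying on the counter in front of the press.

How it is judged:
By the outcome, as a careful person would: the job done as asked, in the order asked, and still so for the second after the job is handed in, with the robot touching nothing.
It also fails if it takes over 72 s, if anything falls off the work surface, if the arm or the gripper's body presses on something with over 40 N, if the wrist force passes 120 N, or if a joint passes its speed limit or range.

## Robot

A 6-joint arm with a two-finger parallel gripper is mounted at the origin on the work surface. World frame = base frame: x ahead of the robot, y to its left, z up, the work surface at z = 0. Lengths are in mm, angles in rad, forces in N, time in s.
With the tool pointing down it reaches from about 250 to 800 mm from the base axis. Payload 3.9 kg.
Tool frame: the origin (TCP) lies midway between the tips of the shut fingers; the grasp point (between the pads) lies 19 mm behind it; z points along the fingers, y is the line along which they close (so a half turn about z gives the same grasp; the last joint's range is limited). The gripper opens to 85 mm and grips with 20 to 120 N. Pads are 22 mm wide; open, the fingers measure 114 mm over their backs; the gripper's body (76 mm by 85 mm) begins 54 mm behind the grasp point. The pads swing forward as they close: fully open they stand 13 mm farther back than shut.
Start: joints at [1.177, 0.26, -0.138, 1.173, 0, 1.571], TCP at [201.437, 484.807, 231.304] pointing down, gripper open.
Joint ranges: [-2.78, 2.78], [-0.83, 1.72], [-1.28, 1.37], [-1.9, 2.12], [-1.57, 1.48], [-3.14, 3.14]. Speed limits (rad/s): [2.57, 2.57, 3.14, 3.14, 3.14, 3.14].

## Interface

Orientations are given as a 3x3 rotation matrix whose columns are the frame's x, y, z axes.
In Python, from station import status, vision, close_job gives the robot as it stands.
- The arm moves only by the tool jog_arm, never from a script. Its argument "steps" is text: rows parted by semicolons, each of 4 numbers parted by spaces: the shift along the tool's x, y, z in units of 40 mm (1.0 is 40 mm), then the turn about the tool's z in units of 5 degrees (1.0 is 5 degrees). A call has 1 to 8 rows; each row is the pose to reach, as a shift and turn from the pose commanded when the call began, along the tool's axes at that moment; what a row does not reach only later rows make up. A row lasts 1/12 s, in which the tool goes at most 41.7 mm and 7.16 degrees, less where a joint would pass 70% of its speed; a pose out of reach is approached as far as the arm can. A call with a gripper value outside its range is refused whole. "gripper" is the finger opening in mm, from 0 to 85.4, set as the call begins (left out, the last holds). The fingers move at their own pace and stop on an object; "squeeze" is the grip in N (left out, the last holds). Time passes only in rows, so rows that repeat a pose let the fingers close. It gives the time, the measured TCP pose, the force, the opening and the grip force at its end, in the units of the state.
- status.sense(): the state, without advancing time (a new reading comes with each control period).
- vision.read_camera(name): name is "side" or "top" or "wrist"; returns the picture (480x640x3 uint8, blue, green, red); there is no depth.
- vision.camera_info(name): a dict with "mtx" (3x3 intrinsics, pixels), "view" (4x4, takes a point from world to camera coordinates). Camera axes: x right, y up, looking along -z (the intrinsics and any distortion apply to the point x, -y, -z); pixel columns grow to the right and rows downward; lengths in mm; the calibration is good to about 2 mm. A picture is of the moment at which its call begins: read the wrist's pose just before it. camera_info takes no time and is no camera call; for the wrist camera it gives the pose at the moment of the call.
- close_job(): hands the job in; it is judged then, once.
The state is a dict: "t": time; "joints": joint angles; "dq": joint speeds; "tau": joint torques, N m; "ee_pos": TCP position; "tcp_rot": TCP orientation; "contact_force": force on the tool from outside, world axes, zero at the start; "moment": the same for the moment, N m; "gripper_width": opening from 0.0 (shut) to 1.0 (fully open); "grip_force": force on a finger pad.
Only numpy, scipy, OpenCV 4.12 (cv2) and the standard library are available. Lean on these libraries where they do the work, as an engineer would, in place of code of your own. Each camera call takes 0.05 s, during which the arm holds its last target. There are 200 camera calls.

## Working session

There is one attempt and no reset: what is moved stays moved. The work goes in short steps, Python scripts to look and compute and a tool call to move; the robot and the scene stay as the last step left them, time stands still between calls to the robot, and variables do not carry over. Pictures are saved under pics/ and viewed, at most 10 in all, crops included, and the job is handed in when it is done.

Besides the shell and the picture viewer there is one more tool, called after "Emit:" by a JSON object that holds its "op" and its "data". jog_arm: Moves the arm, as the interface text tells. Its arguments: {"type":"object","properties":{"steps":{"type":"string"},"gripper":{"type":"number"},"squeeze":{"type":"number"}},"required":["steps"]}

```bash
mkdir -p pics; python3 - <<'E'
from station import status, vision
import cv2, numpy as np
np.set_printoptions(precision=3,suppress=True)
s=status.sense(); print(s['t'],s['ee_pos'],s['tcp_rot'],s['gripper_width'],s['contact_force'])
for n in ('side','top'):
    i=vision.read_camera(n); cv2.imwrite(f'pics/{n}0.png',i); c=vision.camera_info(n); print(n,c)
E
```

```text
0.0 [201.17  484.178 230.469] [[-0.923  0.384 -0.001]
 [ 0.384  0.923 -0.002]
 [ 0.    -0.002 -1.   ]] 1.0008538496098092 [-0.235  0.747  0.052]
side {'mtx': array([[480.908,   0.   , 308.264],
       [  0.   , 480.908, 237.962],
       [  0.   ,   0.   ,   1.   ]]), 'view': array([[   -0.998,    -0.059,     0.001,   595.109],
       [    0.044,    -0.735,     0.677,   -73.813],
       [   -0.039,     0.675,     0.736, -1167.959],
       [    0.   ,     0.   ,     0.   ,     1.   ]])}
top {'mtx': array([[515.81 ,   0.   , 319.741],
       [  0.   , 515.81 , 237.438],
       [  0.   ,   0.   ,   1.   ]]), 'view': array([[  -0.045,   -0.999,    0.007,  103.152],
       [   0.971,   -0.042,    0.234, -605.113],
       [  -0.234,    0.018,    0.972, -952.431],
       [   0.   ,    0.   ,    0.   ,    1.   ]])}
```

View pics/side0.png

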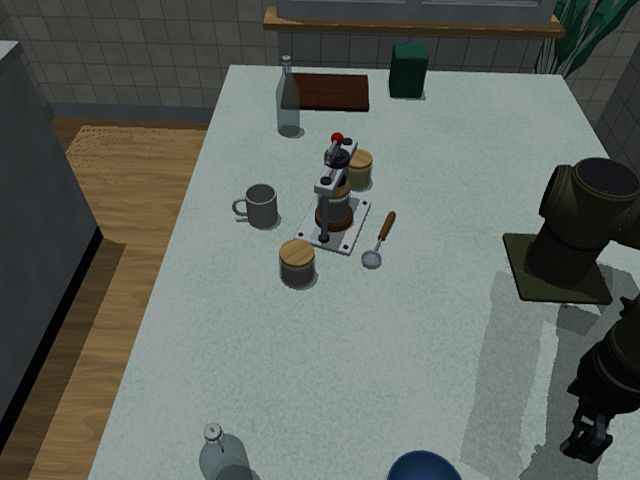

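View pics/top0.png

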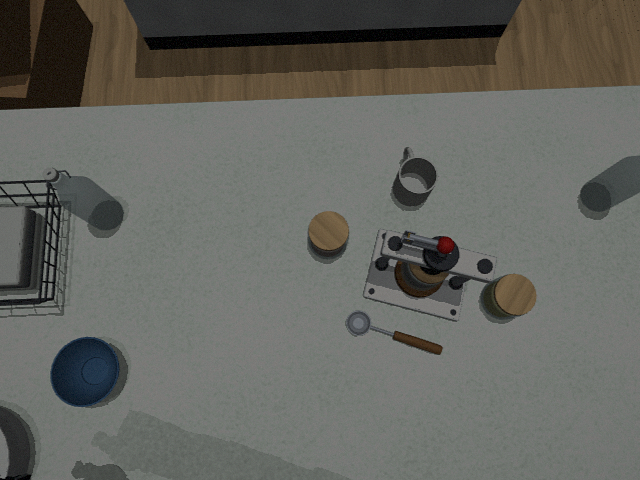

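The side view shows the ball at about (337,138) and the press base at (335,220). The top view shows the ball at about (446,245), with the arm running left to about (406,238) and the press around (435,265). Next I'll triangulate and zoom in.

```bash
cat > h.py <<'E'
from station import status, vision
import cv2, numpy as np
np.set_printoptions(precision=3,suppress=True)
def P(n):
    c=vision.camera_info(n); return c['mtx']@np.diag([1,-1,-1])@c['view'][:3]
def red(i):
    b,g,r=[i[...,k].astype(int) for k in range(3)]
    m=((r>90)&(r>2.5*g)&(r>2.5*b)).astype(np.uint8)
    k,l,st,ce=cv2.connectedComponentsWithStats(m)
    j=1+np.argmax(st[1:,4]); return ce[j],st[j]
def tri(a,b,A='side',B='top'):
    X=cv2.triangulatePoints(P(A),P(B),np.array(a,float).reshape(2,1),np.array(b,float).reshape(2,1))[:,0]; return X[:3]/X[3]
def ray(n,p,z):
    M=P(n); H=np.c_[M[:,:2],M[:,2]*z+M[:,3]]; q=np.linalg.solve(H,[*p,1]); return q[:2]/q[2]
def proj(n,X):
    q=P(n)@[*X,1]; return q[:2]/q[2]
E
python3 - <<'E'
from h import *
a=cv2.imread('pics/side0.png');b=cv2.imread('pics/top0.png')
ra,rb=red(a),red(b);print(ra,rb)
X=tri(ra[0],rb[0]);print(X,proj('side',X),proj('top',X))
ca=cv2.resize(a[120:260,260:400],(560,560),interpolation=cv2.INTER_CUBIC)
cb=cv2.resize(b[220:330,355:505],None,fx=5,fy=5,interpolation=cv2.INTER_CUBIC)
cv2.imwrite('pics/ca.png',ca);cv2.imwrite('pics/cb.png',cb)
E
```

```text
(array([336.714, 135.262]), array([333, 133,   9,   6,  42], dtype=int32)) (array([446.542, 243.271]), array([443, 239,   8,   9,  48], dtype=int32))
[ 540.534 -118.035  281.029] [336.659 135.241] [446.53  243.343]
```

View pics/ca.png

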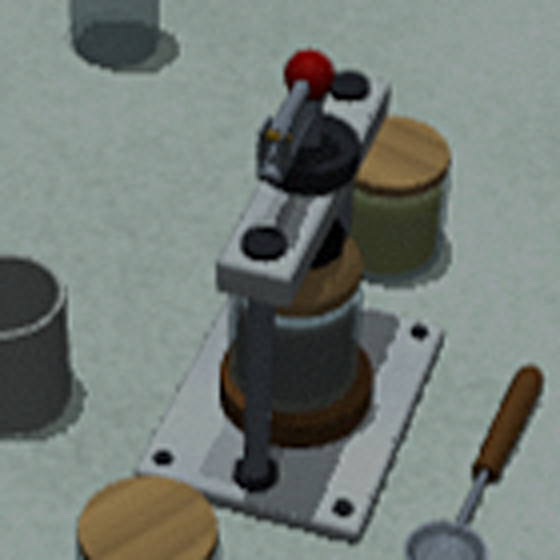

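View pics/cb.png

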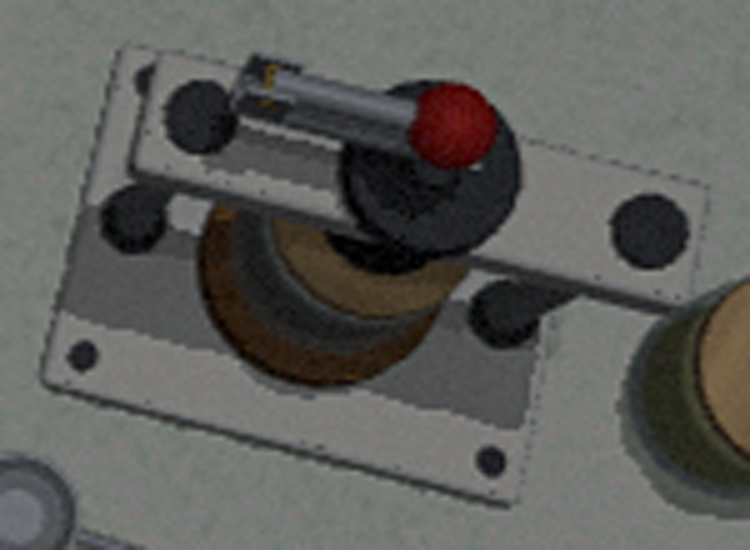

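In the crops, the ball is at side (336.9,138.1) and top (445.6,244.6). The pivot, marked by a brass pin, is at side (328.4,153.9) and top (407.6,236.4). The gear head is at top (441,253). The handle points towards the gear centre.

```bash
python3 - <<'E'
from h import *
B=tri((336.9,138.1),(445.6,244.6));V=tri((328.4,153.9),(407.6,236.4))
print('ball',B,proj('side',B),proj('top',B));print('piv',V,proj('side',V),proj('top',V),np.linalg.norm(B-V),np.linalg.norm((B-V)[:2]))
# base-plate corners (top crop px -> z~10), gear head
for q in [(122,45),(42,382),(515,505)]:
    print('base',ray('top',(q[0]/5+354.6,q[1]/5+219.6),10))
print('gear',ray('top',(431/5+354.6,168/5+219.6),V[2]-45))
for q in [(200,117),(650,232)]: print('bolt',ray('top',(q[0]/5+354.6,q[1]/5+219.6),V[2]-60))
s=status.sense();print(s['t'],s['ee_pos'])
print('sidebase',[ray('side',(q[0]/4+259.6,q[1]/4+119.6),10) for q in [(137,470),(355,540),(442,330)]])
E
```

```text
ball [ 539.961 -118.357  273.349] [336.766 138.049] [445.573 244.772]
piv [556.394 -59.481 273.822] [328.569 153.965] [407.632 236.189] 61.12790512611053 61.12608032136609
base [637.669 -51.378]
base [496.487  -8.18 ]
base [ 437.93  -197.174]
gear [ 535.555 -120.874]
bolt [559.614 -47.951]
bolt [ 513.357 -196.293]
0.1 [201.189 484.264 230.552]
sidebase [array([636.196, -56.201]), array([497.63 ,  -5.765]), array([ 438.885, -198.065])]
```

Emit:
{"op": "jog_arm", "data": {"steps": "0 0 -2.75 0;-13.6 -10.6 -2.75 16.9;-13.6 -10.6 -2.75 16.9;-13.6 -10.6 -2.75 16.9;-13.6 -10.6 -2.75 16.9;-13.6 -10.6 -2.75 16.9;-13.6 -10.6 -2.75 16.9;-13.6 -10.6 -2.75 16.9", "gripper": 60, "squeeze": 40}}

```text
t: 0.77
ee_pos: [344.6, 230.2, 301.7]
tcp_rot: [[-0.292, 0.956, -0.0], [0.956, 0.292, -0.0], [-0.0, -0.0, -1.0]]
contact_force: [0.6, 0.6, -0.3]
gripper_width: 0.707
grip_force: 0.0
```

Emit:
{"op": "jog_arm", "data": {"steps": "-9.6 2.1 -1 6.8;-9.6 2.1 -1 6.8;-9.6 2.1 -1 6.8;-9.6 2.1 -1 6.8;-9.6 2.1 -1 6.8;-9.6 2.1 -1 6.8;-9.6 2.1 -1 6.8;-9.6 2.1 -1 6.8"}}

```text
t: 1.43
ee_pos: [508.7, -58.1, 335.4]
tcp_rot: [[0.288, 0.958, -0.001], [0.958, -0.288, 0.0], [0.0, -0.001, -1.0]]
contact_force: [0.8, 1.2, 1.0]
gripper_width: 0.704
grip_force: 0.0
```

Emit:
{"op": "jog_arm", "data": {"steps": "0 0 0 0;0 0 0 0;0 0 0 0"}}

```text
t: 1.68
ee_pos: [507.9, -56.0, 334.8]
tcp_rot: [[0.288, 0.958, -0.002], [0.958, -0.288, 0.001], [0.0, -0.002, -1.0]]
contact_force: [-0.1, 0.9, 0.2]
gripper_width: 0.7
grip_force: 0.0
```

Emit:
{"op": "jog_arm", "data": {"steps": "-1.23 1.21 0 0;-1.23 1.21 0 0;-1.23 1.21 0 0;-1.23 1.21 0 0"}}

```text
t: 2.02
ee_pos: [540.3, -116.3, 335.0]
tcp_rot: [[0.287, 0.958, -0.001], [0.958, -0.287, 0.001], [0.0, -0.002, -1.0]]
contact_force: [-0.2, 0.6, 0.2]
gripper_width: 0.708
grip_force: 0.0
```

```bash
python3 - <<'E'
from h import *
s=status.sense(); print(s['t'],s['ee_pos'],s['joints'],s['contact_force'])
c=vision.camera_info('wrist'); i=vision.read_camera('wrist'); cv2.imwrite('pics/w1.png',i)
print(c['mtx'],c['view']); r=red(i); print(r)
print(proj('wrist',(539.8,-116.8,273)),proj('wrist',(556.8,-61.4,273)),proj('wrist',(537.8,-123.5,224)))
print(ray('wrist',r[0],273))
E
```

```text
2.0167 [ 540.275 -116.255  334.958] [-0.212  0.291  0.173  1.454  0.     1.65 ] [-0.187  0.601  0.19 ]
[[417.628   0.    322.991]
 [  0.    417.628 241.245]
 [  0.      0.      1.   ]] [[   0.958   -0.287   -0.002 -549.666]
 [   0.275    0.921   -0.274   23.177]
 [   0.08     0.262    0.962 -491.311]
 [   0.       0.       0.       1.   ]]
(array([320., 266.]), array([320, 266,   1,   1,   1], dtype=int32))
[325.014 262.672] [326.114 148.387] [324.766 248.163]
[ 536.783 -117.806]
```

View pics/w1.png

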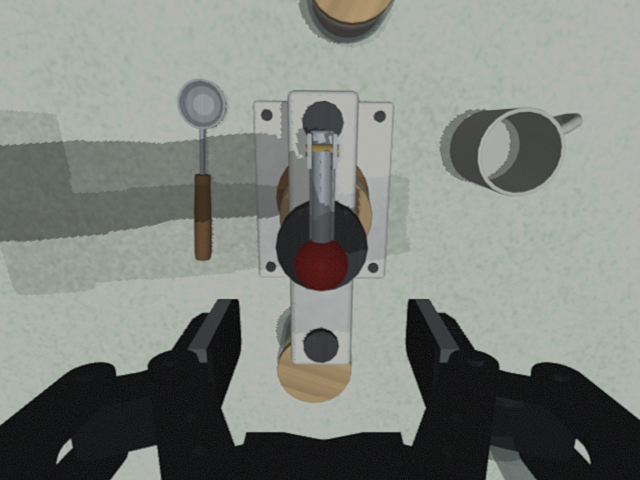

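The wrist view shows the ball at (322,265), the hinge at (322,147) and the gear hub at about (322,248). The handle lies along tool x. The ball's 54 px diameter agrees with a height near 273, and it sits about 1.5 mm to the tool's −y side. I'm descending to grasp it.

Emit:
{"op": "jog_arm", "data": {"steps": "-0.02 -0.04 0.8 0;-0.02 -0.04 1.5 0;-0.02 -0.04 1.9 0;-0.02 -0.04 2.05 0;-0.02 -0.04 2.05 0;-0.02 -0.04 2.05 0"}}

```text
t: 2.57
ee_pos: [538.8, -116.3, 254.4]
tcp_rot: [[0.286, 0.958, 0.001], [0.958, -0.286, 0.0], [0.0, 0.001, -1.0]]
contact_force: [-0.8, 0.3, 0.7]
gripper_width: 0.703
grip_force: 0.0
```

Emit:
{"op": "jog_arm", "data": {"steps": "0 0 0 0;0 0 0 0;0 0 0 0;0 0 0 0;0 0 0 0;0 0 0 0", "gripper": 10, "squeeze": 40}}

```text
t: 3.07
ee_pos: [539.1, -117.3, 254.2]
tcp_rot: [[0.287, 0.958, 0.001], [0.958, -0.287, 0.0], [0.001, 0.001, -1.0]]
contact_force: [-0.6, 1.4, 3.8]
gripper_width: 0.3
grip_force: 39.2
```

Emit:
{"op": "jog_arm", "data": {"steps": "0.01 0 -0.15 0;0.03 0 -0.30 0;0.07 0 -0.45 0;0.125 0 -0.59 0;0.195 0 -0.725 0;0.275 0 -0.85 0;0.37 0 -0.97 0;0.48 0 -1.08 0", "squeeze": 60}}

```text
t: 3.73
ee_pos: [544.5, -98.7, 296.9]
tcp_rot: [[0.288, 0.958, -0.0], [0.958, -0.288, 0.0], [0.0, -0.0, -1.0]]
contact_force: [3.5, 0.1, -9.3]
gripper_width: 0.287
grip_force: 59.6
```

Emit:
{"op": "jog_arm", "data": {"steps": "0.12 0 -0.09 0;0.245 0 -0.175 0;0.38 0 -0.24 0;0.52 0 -0.29 0;0.67 0 -0.33 0;0.82 0 -0.355 0;0.97 0 -0.36 0;0.97 0 -0.36 0"}}

```text
t: 4.4
ee_pos: [556.8, -60.3, 311.1]
tcp_rot: [[0.286, 0.958, 0.002], [0.958, -0.286, 0.002], [0.002, 0.001, -1.0]]
contact_force: [3.1, -0.0, -8.4]
gripper_width: 0.255
grip_force: 55.7
```

```bash
python3 - <<'E'
from h import *
s=status.sense(); print(s['t'],s['ee_pos'],s['contact_force'],s['moment'])
a=vision.read_camera('side'); w=vision.read_camera('wrist')
cv2.imwrite('pics/s2.png',np.hstack([cv2.resize(a[80:220,260:400],(560,560),interpolation=cv2.INTER_CUBIC)]))
c=w[200:440,180:460]; c=cv2.resize(c,None,fx=2,fy=2)
q=cv2.resize(a[90:210,270:390],(480,480),interpolation=cv2.INTER_CUBIC)
o=np.zeros((480,800,3),np.uint8); o[:,:480]=q; o[:,480:]=cv2.resize(w[180:480,220:420],(320,480)); cv2.imwrite('pics/m2.png',o)
E
```

```text
4.4 [556.787 -60.278 311.074] [ 3.148 -0.047 -8.366] [-0.188 -0.996 -0.048]
```

View pics/m2.png

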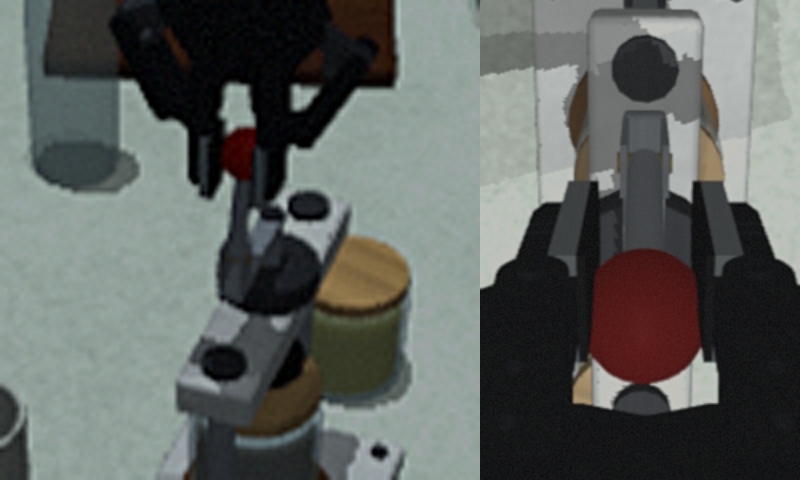

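The side crop shows the ball between the fingers at about (330.4,127.9) full-frame, with the stem nearly upright. The wrist crop puts the ball at about (323,377), towards the pads' rear edge, so the handle may not be fully upright. I'll compute its position.

```bash
python3 - <<'E'
from h import *
from scipy.optimize import least_squares
s=status.sense();B=tri((323,377),(330.4,127.9),'wrist','side');print('ball',B,proj('wrist',B),proj('side',B))
R=np.array(s['tcp_rot']);print('in tool',R.T@(B-np.array(s['ee_pos'])))
u=np.array([.287,.958,0])
for th in (60,70,80,90):
    V=np.array([555.8,-61,273]);X=V+58*(-np.cos(np.radians(th))*u+np.sin(np.radians(th))*np.array([0,0,1]));print(th,X,proj('wrist',X),proj('side',X),R.T@(X-np.array(s['ee_pos'])))
print(proj('wrist',V),proj('wrist',V-np.array([0,0,18])))
E
```

```text
ball [553.694 -72.594 331.373] [326.997 374.332] [330.956 127.696]
in tool [-12.473   0.657 -20.36 ]
60 [547.477 -88.782 323.229] [323.016 402.843] [333.982 126.607] [-29.788  -0.675 -12.268]
70 [550.107 -80.004 327.502] [323.056 388.268] [332.707 127.264] [-20.612  -0.663 -16.514]
80 [552.909 -70.649 330.119] [323.096 367.934] [331.288 128.768] [-10.838  -0.653 -19.102]
90 [555.8 -61.  331. ] [323.131 342.512] [329.771 131.09 ] [ -0.764  -0.645 -19.954]
[322.945 279.187] [322.908 266.361]
```

The ball slipped to the pads' edge and the handle stands at about 77°. I'll release, recentre on the ball and give the tool a half turn. That leaves enough last-joint range to turn the tool along with the crank.

Emit:
{"op": "jog_arm", "data": {"steps": "0 0 0 0;0 0 0 0;0 0 0 0;-0.31 0.02 0 0;-0.31 0.02 0 -9;-0.31 0.02 0 -36;-0.31 0.02 0 -36;-0.31 0.02 0 -36", "gripper": 62}}

```text
t: 5.17
ee_pos: [552.3, -74.9, 311.7]
tcp_rot: [[-0.212, 0.977, 0.0], [0.977, 0.212, -0.0], [-0.0, 0.0, -1.0]]
contact_force: [0.2, -0.6, -0.1]
gripper_width: 0.73
grip_force: 0.0
```

Emit:
{"op": "jog_arm", "data": {"steps": "0 0 0 -30;0 0 0 -30;0 0 0 -30;0 0 0 -30;0 0 0 -30;0 0 0 -30;0 0 0 -30;0 0 0 -30"}}

```text
t: 5.83
ee_pos: [552.3, -74.9, 311.7]
tcp_rot: [[-0.937, 0.349, 0.0], [0.349, 0.937, -0.0], [-0.001, -0.0, -1.0]]
contact_force: [0.3, -0.7, 0.4]
gripper_width: 0.729
grip_force: 0.0
```

Emit:
{"op": "jog_arm", "data": {"steps": "0 0 0 -18.7;0 0 0 -18.7;0 0 0 -18.7;0 0 0 -18.7;0 0 0 -18.7;0 0 0 -18.7;0 0 0 -18.7;0 0 0 -18.7"}}

```text
t: 6.5
ee_pos: [552.3, -74.9, 311.7]
tcp_rot: [[-0.8, -0.6, 0.0], [-0.6, 0.8, -0.0], [-0.0, -0.0, -1.0]]
contact_force: [-0.6, 0.2, 0.6]
gripper_width: 0.728
grip_force: 0.0
```

Emit:
{"op": "jog_arm", "data": {"steps": "0 0 0 -7.3;0 0 0 -7.3;0 0 0 -7.3;0 0 0 -7.3;0 0 0 -7.3;0 0 0 -7.3;0 0 0 -7.3"}}

```text
t: 7.08
ee_pos: [552.5, -74.7, 311.5]
tcp_rot: [[-0.295, -0.956, 0.0], [-0.956, 0.295, -0.0], [0.0, -0.0, -1.0]]
contact_force: [-0.5, 0.1, -0.2]
gripper_width: 0.727
grip_force: 0.0
```

```bash
python3 - <<'E'
from h import *
s=status.sense(); print(s['t'],s['ee_pos'],s['tcp_rot'],s['joints'],s['contact_force'])
c=vision.camera_info('wrist'); w=vision.read_camera('wrist'); a=vision.read_camera('side'); t=vision.read_camera('top')
for n,i in (('w3',w),('s3',a),('t3',t)): cv2.imwrite(f'pics/{n}.png',i)
b,g,r=[w[...,k].astype(int) for k in range(3)]
m=((r>60)&(r>2.2*g)&(r>2.2*b)).astype(np.uint8); k,l,st,ce=cv2.connectedComponentsWithStats(m); j=1+np.argmax(st[1:,4]); print('wrist red',st[j],ce[j])
o=np.zeros((480,800,3),np.uint8); o[:,:320]=cv2.resize(a[90:210,290:370],(320,480),interpolation=cv2.INTER_CUBIC); o[:,320:]=cv2.resize(w[60:480,110:530],(480,480)); cv2.imwrite('pics/m3.png',o)
u=np.array([.287,.958,0]); V=np.array([555.8,-61,273])
for th in (70,77,84,90):
    X=V+58*(-np.cos(np.radians(th))*u+np.sin(np.radians(th))*np.array([0,0,1])); print(th,X,proj('wrist',X),proj('side',X))
E
```

```text
7.0833 [552.461 -74.654 311.495] [[-0.295 -0.956  0.   ]
 [-0.956  0.295 -0.   ]
 [ 0.    -0.    -1.   ]] [-0.134  0.298  0.123  1.395 -0.    -1.406] [-0.481  0.086 -0.222]
wrist red [ 284  294   80   84 5233] [323.802 335.871]
70 [550.107 -80.004 327.502] [322.895 321.546] [332.707 127.264]
77 [552.055 -73.499 329.513] [323.034 342.811] [331.727 128.229]
84 [554.06  -66.808 330.682] [323.177 363.21 ] [330.691 129.602]
90 [555.8 -61.  331. ] [323.298 379.505] [329.771 131.09 ]
```

View pics/m3.png

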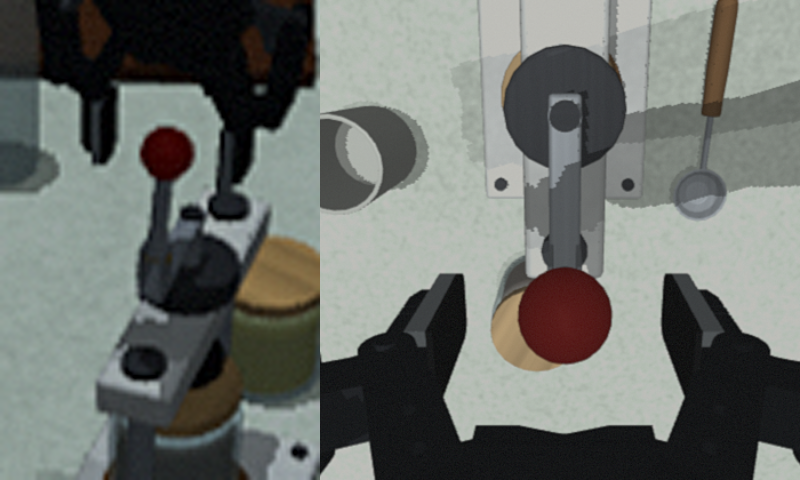

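The wrist view shows the ball centred between the pads at (324,336), with the hub bolt at about (324,161). The handle is at about 75°. I'll grip the ball and finish unfolding.

```bash
python3 - <<'E'
from h import *
for z in (255,259): print(ray('wrist',(324.4,160.6),z))
E
```

```text
[ 535.766 -124.365]
[ 535.676 -124.703]
```

Emit:
{"op": "jog_arm", "data": {"steps": "0 0 0 0;0 0 0 0;0 0 0 0;0 0 0 0;0 0 0 0;0 0 0 0", "gripper": 15, "squeeze": 80}}

```text
t: 7.73
ee_pos: [552.5, -73.9, 311.4]
tcp_rot: [[-0.292, -0.956, 0.0], [-0.956, 0.292, -0.0], [0.0, -0.0, -1.0]]
contact_force: [-1.7, 0.2, 3.1]
gripper_width: 0.284
grip_force: 78.3
```

Emit:
{"op": "jog_arm", "data": {"steps": "-0.06 0 -0.015 0;-0.12 0 -0.025 0;-0.18 0 -0.035 0;-0.24 0 -0.04 0;-0.3 0 -0.045 0;-0.3 0 -0.045 0"}}

```text
t: 8.23
ee_pos: [555.7, -64.0, 312.8]
tcp_rot: [[-0.293, -0.956, -0.001], [-0.956, 0.293, -0.004], [0.004, 0.0, -1.0]]
contact_force: [-2.2, -6.2, 2.3]
gripper_width: 0.292
grip_force: 78.6
```

Emit:
{"op": "jog_arm", "data": {"steps": "-0.04 0 0 0;-0.08 0 0 0;-0.08 0 0 0"}}

```text
t: 8.48
ee_pos: [556.5, -61.5, 312.9]
tcp_rot: [[-0.293, -0.956, -0.001], [-0.956, 0.293, -0.006], [0.006, -0.0, -1.0]]
contact_force: [-3.9, -6.8, 3.2]
gripper_width: 0.288
grip_force: 78.6
```

Emit:
{"op": "jog_arm", "data": {"steps": "-0.04 0 0 0;-0.08 0 0 0;-0.08 0 0 0"}}

```text
t: 8.73
ee_pos: [556.9, -59.0, 312.6]
tcp_rot: [[-0.293, -0.956, -0.003], [-0.956, 0.293, -0.007], [0.007, 0.001, -1.0]]
contact_force: [-4.0, -7.3, 2.8]
gripper_width: 0.285
grip_force: 79.1
```

Emit:
{"op": "jog_arm", "data": {"steps": "-0.05 0 0 0;-0.1 0 0 0;-0.1 0 0 0"}}

```text
t: 8.98
ee_pos: [557.8, -57.6, 312.2]
tcp_rot: [[-0.294, -0.956, -0.004], [-0.956, 0.294, -0.012], [0.012, 0.0, -1.0]]
contact_force: [-5.5, -14.7, 0.5]
gripper_width: 0.286
grip_force: 79.5
```

```bash
python3 - <<'E'
from h import *
s=status.sense(); print(s['t'],s['ee_pos'],s['contact_force'],s['moment'])
w=vision.read_camera('wrist'); a=vision.read_camera('side')
cv2.imwrite('pics/w4.png',w);cv2.imwrite('pics/s4.png',a)
b,g,r=[w[...,k].astype(int) for k in range(3)]
m=((r>60)&(r>2.2*g)&(r>2.2*b)).astype(np.uint8); k,l,st,ce=cv2.connectedComponentsWithStats(m); j=1+np.argmax(st[1:,4]); print('wrist red',st[j],ce[j])
o=np.zeros((480,800,3),np.uint8); o[:,:320]=cv2.resize(a[90:210,290:370],(320,480),interpolation=cv2.INTER_CUBIC); o[:,320:]=cv2.resize(w[60:480,110:530],(480,480)); cv2.imwrite('pics/m4.png',o)
B=ray('wrist',ce[j],331); print(B, np.array(s['tcp_rot']).T@(np.r_[B,331]-np.array(s['ee_pos'])))
E
```

```text
8.9833 [557.772 -57.557 312.213] [ -5.52  -14.738   0.524] [-3.074  0.729  0.04 ]
wrist red [ 285  286   77   84 5295] [323.617 327.361]
[555.384 -62.22 ] [  5.392   0.915 -18.722]
```

View pics/m4.png

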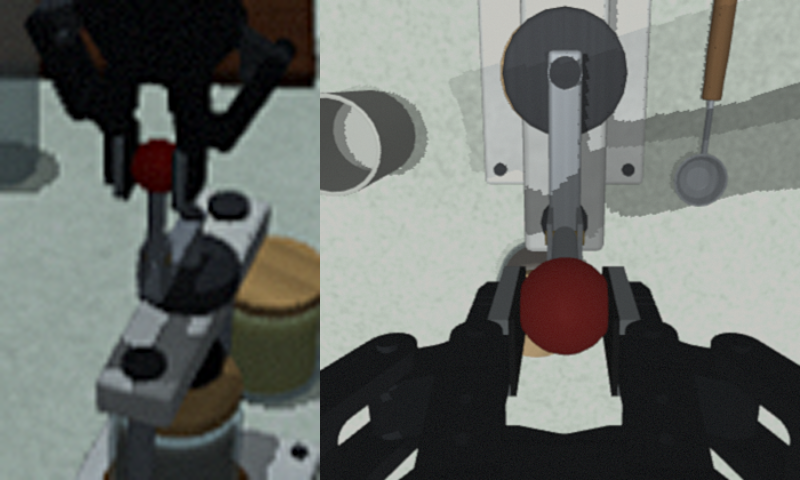

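The force jumped to 15.7 N radial, so the handle is upright at its stop. The ball is at (324,327) in the wrist view, about 5 mm off pad centre. I'll regrip it centred.

Emit:
{"op": "jog_arm", "data": {"steps": "0 0 0 0;0 0 0 0;0.1 0 0 0;0.1 0 0 0;0.1 0 0 0", "gripper": 45}}

```text
t: 9.5
ee_pos: [558.3, -56.0, 312.8]
tcp_rot: [[-0.291, -0.957, 0.0], [-0.957, 0.291, 0.0], [-0.001, -0.0, -1.0]]
contact_force: [0.3, -0.3, 0.0]
gripper_width: 0.526
grip_force: 0.0
```

```bash
python3 - <<'E'
from h import *
s=status.sense(); print(s['t'],s['ee_pos'],s['contact_force'])
w=vision.read_camera('wrist');b,g,r=[w[...,k].astype(int) for k in range(3)]
m=((r>60)&(r>2.2*g)&(r>2.2*b)).astype(np.uint8); k,l,st,ce=cv2.connectedComponentsWithStats(m); j=1+np.argmax(st[1:,4]); print('wrist red',st[j],ce[j])
a=vision.read_camera('side'); cv2.imwrite('pics/s5.png',a);cv2.imwrite('pics/w5.png',w); t=vision.read_camera('top');cv2.imwrite('pics/t5.png',t);print(red(a),red(t))
B=ray('wrist',ce[j],331); print(B, np.array(s['tcp_rot']).T@(np.r_[B,331]-np.array(s['ee_pos'])))
E
```

```text
9.5 [558.313 -56.046 312.834] [ 0.345 -0.262  0.001]
wrist red [ 284  279   82   83 5364] [324.137 320.103]Traceback (most recent call last):
  File "<stdin>", line 5, in <module>
  File "h.py", line 10, in red
    j=1+np.argmax(st[1:,4]); return ce[j],st[j]
        ~~~~~~~~~^^^^^^^^^^
    return _wrapfunc(a, 'argmax', axis=axis, out=out, **kwds)
    return bound(*args, **kwds)
ValueError: attempt to get argmax of an empty sequence
```

Emit:
{"op": "jog_arm", "data": {"steps": "0.15 0 0 0;0.15 0 0 0;0.15 0 0 0"}}

```text
t: 9.9
ee_pos: [556.2, -62.3, 312.9]
tcp_rot: [[-0.292, -0.956, 0.0], [-0.956, 0.292, 0.0], [-0.0, -0.0, -1.0]]
contact_force: [-0.0, -0.1, -0.5]
gripper_width: 0.531
grip_force: 0.0
```

Emit:
{"op": "jog_arm", "data": {"steps": "0 0 0 0;0 0 0 0;0 0 0 0;0 0 0 0;0 0 0 0;0 0 0 0", "gripper": 15, "squeeze": 80}}

```text
t: 10.4
ee_pos: [556.2, -62.0, 313.3]
tcp_rot: [[-0.292, -0.957, 0.0], [-0.957, 0.292, -0.0], [-0.0, -0.0, -1.0]]
contact_force: [-1.7, 0.8, 5.1]
gripper_width: 0.284
grip_force: 78.3
```

Emit:
{"op": "jog_arm", "data": {"steps": "0.0015 -0.07 0 0.5;0.006 -0.142 0 1;0.014 -0.21 0 1.5;0.025 -0.282 0 2;0.038 -0.352 0 2.5;0.055 -0.421 0 3;0.075 -0.489 0 3.5;0.098 -0.556 0 4"}}

```text
t: 11.07
ee_pos: [574.1, -70.7, 313.2]
tcp_rot: [[-0.602, -0.798, -0.004], [-0.798, 0.602, 0.003], [-0.0, 0.005, -1.0]]
contact_force: [-7.8, 3.6, 6.6]
gripper_width: 0.284
grip_force: 79.0
```

Emit:
{"op": "jog_arm", "data": {"steps": "0.006 -0.142 0 1;0.025 -0.282 0 2;0.055 -0.421 0 3;0.098 -0.556 0 4;0.152 -0.687 0 5;0.218 -0.8125 0 6;0.294 -0.932 0 7;0.38 -1.0445 0 8"}}

```text
t: 11.73
ee_pos: [599.6, -106.7, 313.2]
tcp_rot: [[-0.975, -0.223, -0.002], [-0.223, 0.975, 0.006], [0.0, 0.006, -1.0]]
contact_force: [-5.0, 6.9, 6.4]
gripper_width: 0.285
grip_force: 78.8
```

Emit:
{"op": "jog_arm", "data": {"steps": "0.002 -0.085 0 0.6;0.009 -0.17 0 1.2;0.02 -0.254 0 1.8;0.0355 -0.338 0 2.4;0.055 -0.4206 0 3;0.0795 -0.502 0 3.6;0.108 -0.582 0 4.2;0.1405 -0.661 0 4.8"}}

```text
t: 12.4
ee_pos: [601.4, -133.2, 313.3]
tcp_rot: [[-0.982, 0.191, 0.001], [0.191, 0.982, 0.007], [0.0, 0.007, -1.0]]
contact_force: [-1.0, 8.5, 4.8]
gripper_width: 0.282
grip_force: 78.7
```

Emit:
{"op": "jog_arm", "data": {"steps": "0.001 -0.0425 0 0.3;0.002 -0.085 0 0.6;0.005 -0.1275 0 0.9;0.009 -0.17 0 1.2;0.009 -0.17 0 1.2;0.009 -0.17 0 1.2"}}

```text
t: 12.9
ee_pos: [600.1, -140.1, 313.3]
tcp_rot: [[-0.957, 0.29, 0.002], [0.29, 0.957, 0.006], [0.0, 0.006, -1.0]]
contact_force: [-0.7, 7.4, 4.3]
gripper_width: 0.289
grip_force: 78.6
```

Emit:
{"op": "jog_arm", "data": {"steps": "0.001 -0.0425 0 0.3;0.002 -0.085 0 0.6;0.005 -0.1275 0 0.9;0.009 -0.17 0 1.2;0.009 -0.17 0 1.2;0.009 -0.17 0 1.2"}}

```text
t: 13.4
ee_pos: [598.2, -146.5, 313.3]
tcp_rot: [[-0.921, 0.388, 0.002], [0.388, 0.921, 0.006], [0.0, 0.007, -1.0]]
contact_force: [0.6, 7.2, 3.5]
gripper_width: 0.287
grip_force: 78.6
```

Emit:
{"op": "jog_arm", "data": {"steps": "0.001 -0.0425 0 0.3;0.002 -0.085 0 0.6;0.005 -0.1275 0 0.9;0.009 -0.17 0 1.2;0.009 -0.17 0 1.2"}}

```text
t: 13.82
ee_pos: [595.5, -152.7, 313.3]
tcp_rot: [[-0.875, 0.483, 0.003], [0.483, 0.875, 0.006], [0.0, 0.007, -1.0]]
contact_force: [1.5, 8.3, 4.8]
gripper_width: 0.286
grip_force: 78.6
```

Emit:
{"op": "jog_arm", "data": {"steps": "0.001 -0.0425 0 0.3;0.002 -0.085 0 0.6;0.005 -0.1275 0 0.9;0.009 -0.17 0 1.2;0.009 -0.17 0 1.2"}}

```text
t: 14.23
ee_pos: [592.3, -158.6, 313.3]
tcp_rot: [[-0.82, 0.572, 0.004], [0.572, 0.82, 0.006], [0.0, 0.007, -1.0]]
contact_force: [1.9, 7.6, 3.0]
gripper_width: 0.288
grip_force: 78.6
```

Emit:
{"op": "jog_arm", "data": {"steps": "0.001 -0.0425 0 0.3;0.002 -0.085 0 0.6;0.005 -0.1275 0 0.9;0.009 -0.17 0 1.2;0.009 -0.17 0 1.2"}}

```text
t: 14.65
ee_pos: [588.4, -164.1, 313.3]
tcp_rot: [[-0.756, 0.655, 0.004], [0.655, 0.756, 0.006], [0.0, 0.007, -1.0]]
contact_force: [3.0, 7.3, 3.4]
gripper_width: 0.285
grip_force: 78.5
```

Emit:
{"op": "jog_arm", "data": {"steps": "0.001 -0.0425 0 0.3;0.002 -0.085 0 0.6;0.005 -0.1275 0 0.9;0.009 -0.17 0 1.2;0.009 -0.17 0 1.2"}}

```text
t: 15.07
ee_pos: [584.1, -169.2, 313.3]
tcp_rot: [[-0.683, 0.73, 0.005], [0.73, 0.683, 0.005], [0.0, 0.007, -1.0]]
contact_force: [4.8, 6.8, 3.4]
gripper_width: 0.284
grip_force: 78.5
```

Emit:
{"op": "jog_arm", "data": {"steps": "0.001 -0.0425 0 0.3;0.002 -0.085 0 0.6;0.005 -0.1275 0 0.9;0.009 -0.17 0 1.2;0.009 -0.17 0 1.2"}}

```text
t: 15.48
ee_pos: [579.2, -173.8, 313.3]
tcp_rot: [[-0.603, 0.798, 0.006], [0.798, 0.603, 0.005], [0.0, 0.008, -1.0]]
contact_force: [4.4, 6.7, 1.9]
gripper_width: 0.283
grip_force: 78.5
```

Emit:
{"op": "jog_arm", "data": {"steps": "0.001 -0.0425 0 0.3;0.002 -0.085 0 0.6;0.005 -0.1275 0 0.9;0.009 -0.17 0 1.2;0.009 -0.17 0 1.2"}}

```text
t: 15.9
ee_pos: [573.8, -177.9, 313.3]
tcp_rot: [[-0.516, 0.856, 0.006], [0.856, 0.516, 0.004], [0.0, 0.008, -1.0]]
contact_force: [5.0, 5.7, 1.6]
gripper_width: 0.286
grip_force: 78.5
```

Emit:
{"op": "jog_arm", "data": {"steps": "0.001 -0.0425 0 0.3;0.002 -0.085 0 0.6;0.005 -0.1275 0 0.9;0.009 -0.17 0 1.2;0.009 -0.17 0 1.2"}}

```text
t: 16.32
ee_pos: [568.1, -181.4, 313.3]
tcp_rot: [[-0.424, 0.906, 0.007], [0.906, 0.424, 0.004], [0.0, 0.008, -1.0]]
contact_force: [5.9, 6.2, 1.2]
gripper_width: 0.286
grip_force: 78.5
```

Emit:
{"op": "jog_arm", "data": {"steps": "0.001 -0.0425 0 0.3;0.002 -0.085 0 0.6;0.005 -0.1275 0 0.9;0.009 -0.17 0 1.2;0.009 -0.17 0 1.2"}}

```text
t: 16.73
ee_pos: [562.3, -184.2, 313.4]
tcp_rot: [[-0.327, 0.945, 0.008], [0.945, 0.327, 0.003], [0.0, 0.009, -1.0]]
contact_force: [6.0, 4.8, 1.3]
gripper_width: 0.283
grip_force: 78.5
```

Emit:
{"op": "jog_arm", "data": {"steps": "0.001 -0.0425 0 0.3;0.002 -0.085 0 0.6;0.005 -0.1275 0 0.9;0.009 -0.17 0 1.2;0.009 -0.17 0 1.2"}}

```text
t: 17.15
ee_pos: [556.0, -186.5, 313.4]
tcp_rot: [[-0.226, 0.974, 0.008], [0.974, 0.226, 0.002], [0.0, 0.009, -1.0]]
contact_force: [7.8, 3.6, -0.0]
gripper_width: 0.286
grip_force: 78.6
```

Emit:
{"op": "jog_arm", "data": {"steps": "0.001 -0.0425 0 0.3;0.002 -0.085 0 0.6;0.005 -0.1275 0 0.9;0.009 -0.17 0 1.2;0.009 -0.17 0 1.2"}}

```text
t: 17.57
ee_pos: [549.5, -188.1, 313.4]
tcp_rot: [[-0.123, 0.992, 0.009], [0.992, 0.123, 0.001], [0.0, 0.009, -1.0]]
contact_force: [7.1, 2.2, -0.2]
gripper_width: 0.283
grip_force: 78.6
```

Emit:
{"op": "jog_arm", "data": {"steps": "0.001 -0.0425 0 0.3;0.002 -0.085 0 0.6;0.005 -0.1275 0 0.9;0.009 -0.17 0 1.2;0.009 -0.17 0 1.2"}}

```text
t: 17.98
ee_pos: [542.8, -189.0, 313.4]
tcp_rot: [[-0.018, 1.0, 0.009], [1.0, 0.018, 0.0], [0.0, 0.009, -1.0]]
contact_force: [7.7, 1.4, -0.3]
gripper_width: 0.286
grip_force: 78.6
```

Emit:
{"op": "jog_arm", "data": {"steps": "0.001 -0.0425 0 0.3;0.002 -0.085 0 0.6;0.005 -0.1275 0 0.9;0.009 -0.17 0 1.2;0.009 -0.17 0 1.2"}}

```text
t: 18.4
ee_pos: [536.1, -189.3, 313.4]
tcp_rot: [[0.087, 0.996, 0.009], [0.996, -0.087, -0.0], [0.0, 0.009, -1.0]]
contact_force: [8.5, -0.8, -0.9]
gripper_width: 0.282
grip_force: 78.6
```

Emit:
{"op": "jog_arm", "data": {"steps": "0.001 -0.0425 0 0.3;0.002 -0.085 0 0.6;0.005 -0.1275 0 0.9;0.009 -0.17 0 1.2;0.009 -0.17 0 1.2"}}

```text
t: 18.82
ee_pos: [529.3, -188.8, 313.4]
tcp_rot: [[0.19, 0.982, 0.009], [0.982, -0.19, -0.002], [0.0, 0.009, -1.0]]
contact_force: [8.3, -0.1, -1.2]
gripper_width: 0.286
grip_force: 78.6
```

Emit:
{"op": "jog_arm", "data": {"steps": "0.001 -0.0425 0 0.3;0.002 -0.085 0 0.6;0.005 -0.1275 0 0.9;0.009 -0.17 0 1.2;0.009 -0.17 0 1.2"}}

```text
t: 19.23
ee_pos: [522.6, -187.7, 313.5]
tcp_rot: [[0.292, 0.956, 0.009], [0.956, -0.292, -0.003], [0.0, 0.009, -1.0]]
contact_force: [8.4, -2.1, -0.8]
gripper_width: 0.287
grip_force: 78.7
```

Emit:
{"op": "jog_arm", "data": {"steps": "0.001 -0.0425 0 0.3;0.002 -0.085 0 0.6;0.005 -0.1275 0 0.9;0.009 -0.17 0 1.2;0.009 -0.17 0 1.2"}}

```text
t: 19.65
ee_pos: [516.0, -185.8, 313.4]
tcp_rot: [[0.391, 0.92, 0.008], [0.92, -0.391, -0.004], [-0.0, 0.009, -1.0]]
contact_force: [7.1, -3.4, -0.8]
gripper_width: 0.286
grip_force: 78.7
```

Emit:
{"op": "jog_arm", "data": {"steps": "0.001 -0.0425 0 0.3;0.002 -0.085 0 0.6;0.005 -0.1275 0 0.9;0.009 -0.17 0 1.2;0.009 -0.17 0 1.2"}}

```text
t: 20.07
ee_pos: [509.7, -183.3, 313.5]
tcp_rot: [[0.485, 0.874, 0.008], [0.874, -0.485, -0.005], [-0.0, 0.009, -1.0]]
contact_force: [7.3, -4.7, -0.8]
gripper_width: 0.286
grip_force: 78.7
```

Emit:
{"op": "jog_arm", "data": {"steps": "0.001 -0.0425 0 0.3;0.002 -0.085 0 0.6;0.005 -0.1275 0 0.9;0.009 -0.17 0 1.2;0.009 -0.17 0 1.2"}}

```text
t: 20.48
ee_pos: [503.7, -180.1, 313.4]
tcp_rot: [[0.574, 0.819, 0.007], [0.819, -0.574, -0.006], [-0.0, 0.009, -1.0]]
contact_force: [6.7, -5.4, -1.3]
gripper_width: 0.286
grip_force: 78.7
```

Emit:
{"op": "jog_arm", "data": {"steps": "0.001 -0.0425 0 0.3;0.002 -0.085 0 0.6;0.005 -0.1275 0 0.9;0.009 -0.17 0 1.2;0.009 -0.17 0 1.2"}}

```text
t: 20.9
ee_pos: [499.8, -177.3, 313.5]
tcp_rot: [[0.657, 0.754, 0.01], [0.754, -0.657, -0.009], [-0.0, 0.013, -1.0]]
contact_force: [9.7, -9.7, -3.4]
gripper_width: 0.282
grip_force: 78.8
```

The tangential force jumped from 8.2 to 13.5 N, which puts roughly 58 N on the lid. That's the stop point. I'll ease off the tangential lead and nudge the handle outward against its stop before releasing.

Emit:
{"op": "jog_arm", "data": {"steps": "-0.03 0.03 0 0;-0.06 0.06 0 0;-0.09 0.06 0 0;-0.12 0.06 0 0;-0.12 0.06 0 0"}}

```text
t: 21.32
ee_pos: [499.3, -178.5, 313.4]
tcp_rot: [[0.655, 0.756, 0.012], [0.756, -0.655, 0.001], [0.008, 0.008, -1.0]]
contact_force: [13.2, 1.7, -3.3]
gripper_width: 0.284
grip_force: 78.9
```

Emit:
{"op": "jog_arm", "data": {"steps": "-0.03 0 0 0;-0.06 0 0 0;-0.09 0 0 0;-0.09 0 0 0"}}

```text
t: 21.65
ee_pos: [498.8, -179.2, 313.3]
tcp_rot: [[0.654, 0.757, 0.015], [0.757, -0.654, 0.006], [0.014, 0.008, -1.0]]
contact_force: [17.7, 7.5, -4.9]
gripper_width: 0.289
grip_force: 78.8
```

Emit:
{"op": "jog_arm", "data": {"steps": "0 0 0 0;0 0 0 0;0 0 0 0;0 0 0 0;0 0 -0.3 0;0 0 -1 0;0 0 -2 0;0 0 -2.2 0", "gripper": 62}}

```text
t: 22.32
ee_pos: [491.7, -181.8, 406.1]
tcp_rot: [[0.656, 0.755, 0.007], [0.755, -0.656, -0.003], [0.002, 0.007, -1.0]]
contact_force: [0.5, 0.2, 0.9]
gripper_width: 0.725
grip_force: 0.0
```

Emit:
{"op": "jog_arm", "data": {"steps": "-0.8 0 -0.5 0;-1.6 0 -0.5 0;-2.4 0 -0.5 0;-3.2 0 -0.5 0;-4 0 -0.5 0;-4 0 -0.5 0;-4 0 -0.5 0"}}

```text
t: 22.9
ee_pos: [384.9, -303.0, 420.9]
tcp_rot: [[0.658, 0.753, 0.0], [0.753, -0.658, 0.0], [0.0, -0.0, -1.0]]
contact_force: [-0.1, -0.3, -0.5]
gripper_width: 0.726
grip_force: 0.0
```

```bash
python3 - <<'E'
from h import *
s=status.sense(); print(s['t'],s['ee_pos'],s['contact_force'])
a=vision.read_camera('side'); t=vision.read_camera('top')
cv2.imwrite('pics/s6.png',a);cv2.imwrite('pics/t6.png',t)
o=np.hstack([cv2.resize(a[90:240,225:408],(400,328),interpolation=cv2.INTER_CUBIC),cv2.resize(t[200:330,345:505],(400,328),interpolation=cv2.INTER_CUBIC)])
cv2.imwrite('pics/m6.png',o)
for i in (a,t):
    b,g,r=[i[...,k].astype(int) for k in range(3)]
    m=((r>60)&(r>2.2*g)&(r>2.2*b)).astype(np.uint8); k,l,st,ce=cv2.connectedComponentsWithStats(m)
    if k>1: j=1+np.argmax(st[1:,4]); print(st[j],ce[j])
A=np.array([536.7,-124,0]); d=np.array([-.566,-.824,0])
for th in (75,90): X=A+65*d+[0,0,273]+58*(-np.cos(np.radians(th))*d+np.sin(np.radians(th))*np.array([0,0,1])); print(th,proj('side',X),proj('top',X))
E
```

```text
22.9 [ 384.9   -302.993  420.886] [-0.103 -0.327 -0.481]
[351  95  11   9  81] [355.951  98.79 ]
[492 251  17  17 221] [499.882 259.081]
75 [352.657 104.882] [488.941 256.031]
90 [356.547 101.157] [498.537 261.112]
```

View pics/m6.png

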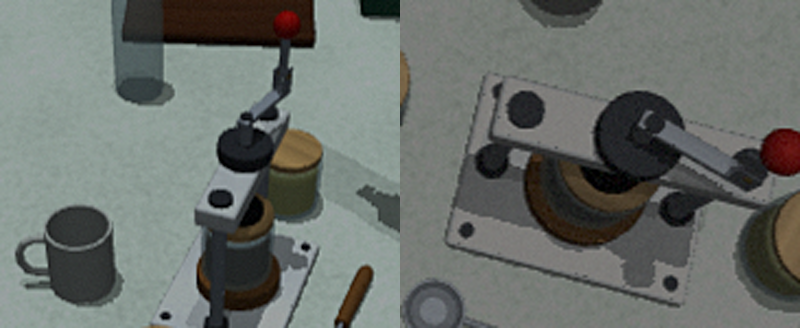

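The handle is upright, with the ball at side (356,100) and top (499,260) against a 90° prediction of (356.5,101) and (498.5,261). The foot is on the lid, and the bystander jar and mug in view show no disturbance. I'm handing in.

```bash
python3 -c "
from station import close_job
print(close_job())"
```

```text
the job is handed in; nothing more can be done
None
```

I unfolded the crank handle fully upright and wound the crank clockwise about 197° until it clearly stiffened (an estimated 60 N on the lid); I then let go with the handle still upright and handed the job in at about 23 s.

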